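Dispense two vials by the rocker gate

TASK

Draw two vials from the vial dispenser. With the fingertips push its catch tray fully home against the stop under the outlet. Then press the pad at the tail of the rocker all the way down, so that the gate at the other end lifts and one vial rolls into the tray, let the pad come right up again, and repeat once for the second vial. Two vials must end lying in the tray at home, the third behind the shut gate. Only push and press: do not lift the tray, do not touch the vials, their lane or the gate, and leave everything round the dispenser where it is.

Things in the scene. Friction and masses are not known exactly. Their poses are not given: they have to be found in the camera images.
- dispenser: Fixed vial dispenser: grey base 98 mm wide, open clear-walled lane 57 mm wide (x -61 to 14 mm, walls to 77 mm high) sloping 14 degrees down to an outlet lip (x 33 mm). Origin at table height on its centre line under the front vial; x points level down the lane, from press pad (x -68 mm) past the gate (13 mm) to the tray; z up.
- guide_end (a point): Mouth of the tray guides, on the centre line at table height, 123 mm along x from the dispenser's origin. Two rails 12 mm high, inner faces 90 mm apart, run from the outlet to here, flared over the last 20 mm; they keep the tray straight.
- rocker (a joint): Steel yoke rocking over the lane. 0 = at rest, gate shut; 0.50 rad = pad fully down, hard stop, gate fully up. A spring returns it: 3.5 N on the pad starts it, 6.5 N reaches the stop. From about 0.37 the front vial rolls out (about 0.5 s) while a blade rising behind it holds the rest; with the pad up again the next rolls to the gate within 1 s. One vial a stroke, however long it is held.
- press_pad (a point): Middle of the ribbed black rubber top of the press pad, at the raised tail of the rocker, the end away from the tray. Pad 28 mm long (along the lane), 74 mm wide, about 90 mm above the table at rest, falling 14 degrees towards the gate; 23 mm lower, rising 14 degrees, when fully pressed. The point moves with the pad.
- gate_edge (a point): Middle of the lower edge of the gate, at the other end of the rocker: a cross bar with a thin steel blade 50 mm wide that hangs into the lane just before the outlet. At rest the edge is 5 mm above the lane's floor; it rises about 22 mm as the pad is pressed.
- catch_tray: Loose steel tray, 70 mm (x, along the lane) x 87 mm (y), about 0.25 kg, black rubber floor 3 to 9 mm up that falls to the front, back and side walls 18 to 21 mm high, and a taller flat front (39 mm) on the side away from the dispenser; slides on the table between the guides. Origin centre of its underside, x pointing out of the dispenser. Starts 25 to 50 mm short of home.
- tray_front (a point): Middle of the outer face of the tray's tall front, 18 mm above the table, where it can be pushed; 83 mm from the dispenser's origin along its x when home.
- tray_back (a point): Middle of the outer face of the tray's back wall, 9 mm above the table; 13 mm from the dispenser's origin along its x when home, touching the stop under the outlet.
- vial_a: Closed glass vial with cap, 21 mm across, 54 mm long, 18 g, lying across the lane; number 1 of the row of three, counted from the gate. Origin at the centre of its bottom end, z along it to the cap.
- vial_a_mid (a point): Middle of vial_a, on its axis.
- vial_b: Closed glass vial with cap, 21 mm across, 54 mm long, 18 g, lying across the lane; number 2 of the row of three, counted from the gate. Origin at the centre of its bottom end, z along it to the cap.
- vial_b_mid (a point): Middle of vial_b, on its axis.
- vial_c: Closed glass vial with cap, 21 mm across, 54 mm long, 18 g, lying across the lane; number 3 of the row of three, counted from the gate. Origin at the centre of its bottom end, z along it to the cap.
- vial_c_mid (a point): Middle of vial_c, on its axis.
- dish: Bystander: shallow round glass petri dish with a dried amber layer, 68 mm across, 14 high; origin centre of its underside.
- cap: Bystander: loose screw cap, 52 mm across, 30 high; origin centre of its underside.
- timer: Bystander: square bench timer lying on its back, 62 x 62 x 20; origin centre of its underside.
- loose_vial: Bystander: a single vial like the others (22 mm across, 54 high) standing upright on the table; origin centre of its underside.
- marker: Bystander: marker pen lying on the table, 135 mm long, 17 thick; origin under its middle.
- bottle: Bystander: white square bottle with screw cap, 70 x 70 x 191; origin centre of its underside.
- beaker: Bystander: small glass beaker, 54 mm across, 60 high; origin centre of its underside.
- tape: Bystander: roll of tape lying flat, 96 mm across, 25 high; origin centre of its underside.

How it is judged (in metres and radians):
On the way, in this order (a step that is already met when the one before it is completed fails the run):
1. the catch tray is pushed home under the outlet (within 5 mm of its stop) (x of tray_back in the frame of dispenser below 0.018 m), for 0.2 s.
2. the first vial lies in the tray, which is home (x of tray_back in the frame of dispenser below 0.018 m and x of vial_a_mid in the frame of catch_tray between -0.038 and 0.038 m and y of vial_a_mid in the frame of catch_tray between -0.042 and 0.042 m and z of vial_a_mid in the frame of catch_tray below 0.036 m), for 0.2 s.
3. the second vial lies in the tray too (all of step 2 and x of vial_b_mid in the frame of catch_tray between -0.038 and 0.038 m and y of vial_b_mid in the frame of catch_tray between -0.042 and 0.042 m and z of vial_b_mid in the frame of catch_tray below 0.036 m), for 0.2 s.
At the end, for the whole second after the job is handed in: The tray's back is within 5 mm of its stop; the two vials that were nearest the gate lie inside the tray; the third lies in the magazine behind the gate; the rocker is back up (below 0.03 rad) and the vials are at rest (slower than 0.05 m/s) (all of step 3 and x of vial_c_mid in the frame of dispenser between -0.08 and 0.012 m and y of vial_c_mid in the frame of dispenser between -0.01 and 0.01 m and z of vial_c_mid in the frame of dispenser between 0.035 and 0.08 m and value of joint rocker below 0.03 rad and linear speed of each of vial_a, vial_b, vial_c below 0.05 m/s); the robot touches nothing.
It fails at once if the tray is lifted (10 mm) or tipped (height (world z) of catch_tray above 0.01 m or angle between catch_tray's own z axis and vertical above 0.15 rad).
It fails at once if the robot touches a vial of the dispenser (contact force between any of the fingers, the arm and vial_a above 0.3 N or contact force between any of the fingers, the arm and vial_b above 0.3 N or contact force between any of the fingers, the arm and vial_c above 0.3 N).
It fails at once if the robot touches the gate or the magazine (contact with the dispenser while the grasp point is between 35 mm behind and 50 mm ahead of the dispenser's origin) (contact force between any of the fingers, the arm and dispenser above 1 N and x of the grasp point in the frame of dispenser between -0.035 and 0.05 m).
It fails at once if a bystander is moved by more than 20 mm (distance of any of dish, cap, timer, loose_vial, marker, bottle, beaker, tape from where it was at the start of the episode above 0.02 m).
It also fails if it takes over 51 s, if anything falls off the work surface, if the arm or the gripper's body presses on something with over 40 N, if the wrist force passes 120 N, or if a joint passes its speed limit or range.

ROBOT

A 7-joint arm with a two-finger parallel gripper is mounted at the origin on the work surface; the furniture and walls round the work are solid. World frame = base frame: x ahead of the robot, y to its left, z up, the work surface at z = 0. Lengths are in m, angles in degrees, forces in N, time in s.
With the tool pointing down it reaches from about 0.425 to 0.875 m from the base axis. Payload 4.7 kg.
Tool frame: the origin (TCP) lies between the finger pads; the fingertips stand 22 mm ahead of it and the grasp point (between the pads) lies 3 mm ahead of it; z points along the fingers, y is the line along which they close (so a half turn about z gives the same grasp; the last joint's range is limited). The gripper opens to 87 mm and grips with 3 to 60 N. Pads are 19 mm wide; open, the fingers measure 117 mm over their backs; the gripper's body (75 mm by 190 mm) begins 51 mm behind the grasp point.
Start: joints at [-63.421, 18.392, -4.016, 83.108, 1.295, 78.541, -3.26], TCP at [0.283, 0.585, 0.245] pointing down, gripper open.
Joint ranges: [-163.93, 163.93], [-17.29, 119.83], [-79.2, 71.16], [3.27, 140.29], [-89.18, 269.18], [5.43, 117.66], [-154.24, 154.24]. Speed limits (degrees/s): [147.25, 147.25, 180, 180, 180, 180, 180].

INTERFACE

Orientations are given as [roll, pitch, yaw] about the fixed x, y, z axes, in that order (R = Rz(yaw) Ry(pitch) Rx(roll)).
In Python, from cell import env gives the robot as it stands.
- The arm moves only by the tool drive_tool, never from a script. Its argument "moves" is a list of rows, each a list of 3 entries, a list of its own where there are three numbers: the shift along the tool's x, y, z in mm, then the turn, a rotation vector about the tool's x, y, z in rad, then the closure, from 0 (fully open) to 1 (shut). In form: [[[x, y, z], [wx, wy, wz], jaw], ...]. A call has 1 to 12 rows; each row shifts and turns the commanded pose from where the row before left it, along the tool's axes as they then stand; what a row does not reach is not made up. A row lasts 1/12 s, in which the tool goes at most 41.7 mm and 7.16 degrees, less where a joint would pass 70% of its speed; a pose out of reach is approached as far as the arm can. A call with a gripper value outside its range is refused whole. The fingers move at their own pace and stop on an object; "newtons" is the grip in N (left out, the last holds). Time passes only in rows, so rows that do not move let the fingers close. It gives the time, the measured TCP pose, the force, the opening and the grip force at its end, in the units of the state.
- env.get_obs(): the state, without advancing time (a new reading comes with each control period).
- env.read_camera(name): name is "scene" or "side" or "wrist"; returns (picture, depth): 384x512x3 uint8, blue, green, red; 384x512 float32, m along the optical axis (not along the pixel's ray), 0 where there is no reading.
- env.get_calibration(name): a dict with "fx", "fy", "cx", "cy" (pixels), "T" (4x4, takes a point from camera to world coordinates). Camera axes: x right, y down, z forward; pixel columns grow to the right and rows downward; lengths in m; the calibration is good to about 2 mm. A picture is of the moment at which its call begins: read the wrist's pose just before it. get_calibration takes no time and is no camera call; for the wrist camera it gives the pose at the moment of the call.
- env.sign_off(): hands the job in; it is judged then, once.
The state is a dict: "time_s": time; "qpos": joint angles; "joint_velocities": joint speeds; "effort": joint torques, N m; "tool_pos": TCP position; "tool_rot": TCP orientation; "force": force on the tool from outside, world axes, zero at the start; "wrist_torque": the same for the moment, N m; "grip_width": finger opening in m; "grasp_force": force on a finger pad.
Only numpy, scipy, OpenCV 4.12 (cv2) and the standard library are available. Lean on these libraries where they do the work, as an engineer would, in place of code of your own. Each camera call takes 0.05 s, during which the arm holds its last target. There are 200 camera calls.

## Working session

There is one attempt and no reset: what is moved stays moved. The work goes in short steps, Python scripts to look and compute and a tool call to move; the robot and the scene stay as the last step left them, time stands still between calls to the robot, and variables do not carry over. Pictures are saved under pics/ and viewed, at most 10 in all, crops included, and the job is handed in when it is done.

Besides the shell and the picture viewer there is one more tool, called after "Emit:" by a JSON object that holds its "method" and its "body", one argument or row to a line. drive_tool: Moves the arm, as the interface text tells. Its arguments: {"type":"object","properties":{"moves":{"type":"array"},"newtons":{"type":"number"}},"required":["moves"]}

```bash
mkdir -p pics; python3 - <<'E'
from cell import env
import cv2,numpy as np
o=env.get_obs();print(o['tool_pos'],o['tool_rot'],o['grip_width'])
for n in("scene","side"):
    im,d=env.read_camera(n);c=env.get_calibration(n)
    cv2.imwrite(f"pics/{n}0.png",im);np.savez(f"{n}0.npz",im=im,d=d,K=[c[k] for k in("fx","fy","cx","cy")],T=c["T"])
    print(n,c)
E
```

```text
[0.28239776 0.58489121 0.24348862] [-1.79893553e+02  4.38248406e-03  1.54234152e+02] 0.0870333818464691
scene {'fx': 462.56100951901493, 'fy': 462.56100951901493, 'cx': 262.82185972871116, 'cy': 187.64850462362932, 'T': array([[-0.10668083,  0.48393561, -0.86857673,  1.44628289],
       [ 0.99418712,  0.03915019, -0.10029573,  0.14356213],
       [-0.01453174, -0.87422743, -0.48529912,  0.66787316],
       [ 0.        ,  0.        ,  0.        ,  1.        ]])}
side {'fx': 417.8057644113143, 'fy': 417.8057644113143, 'cx': 257.59135518434607, 'cy': 195.1376028076459, 'T': array([[ 0.82227237, -0.37438279,  0.428609  , -0.03721809],
       [-0.56899728, -0.55474171,  0.60704509, -0.63916052],
       [ 0.01050005, -0.74303376, -0.66917157,  0.79779128],
       [ 0.        ,  0.        ,  0.        ,  1.        ]])}
```

View pics/scene0.png

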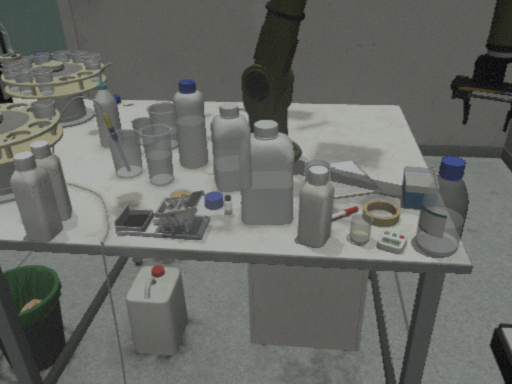

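View pics/side0.png

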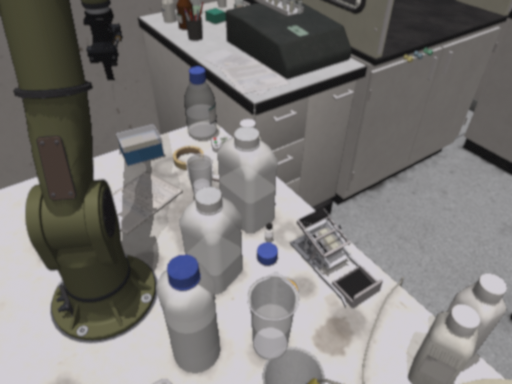

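```bash
cat > h.py <<'E'
import numpy as np,cv2
def cloud(n):
    z=np.load(n+".npz");d=z['d'];fx,fy,cx,cy=z['K'];v,u=np.mgrid[:384,:512]
    P=np.stack([(u-cx)/fx*d,(v-cy)/fy*d,d],-1)@z['T'][:3,:3].T+z['T'][:3,3]
    P[d==0]=np.nan
    return z['im'],P
E
python3 - <<'E'
from h import *
a,P=cloud("scene0");b,Q=cloud("side0")
A=cv2.resize(a[170:250,100:260],None,fx=5,fy=5,interpolation=3)[:300*2]
B=cv2.resize(b[190:320,230:400],None,fx=4.6,fy=4.6,interpolation=3)
cv2.imwrite("pics/ca.png",A);cv2.imwrite("pics/cb.png",B)
np.set_printoptions(precision=3,suppress=True)
for u,v in[(120,208),(150,213),(120,230),(145,230),(205,235),(170,205),(195,200),(214,200),(228,205)]:print('sc',u,v,P[v,u])
for u,v in[(318,212),(345,240),(378,285),(350,303),(355,280),(300,242),(325,235),(266,255),(268,230)]:print('si',u,v,Q[v,u])
E
```

```text
sc 120 208 [ 0.402 -0.377  0.002]
sc 150 213 [ 0.437 -0.278  0.013]
sc 120 230 [ 0.522 -0.328  0.013]
sc 145 230 [ 0.502 -0.271  0.002]
sc 205 235 [ 0.51  -0.113  0.002]
sc 170 205 [ 0.462 -0.211  0.056]
sc 195 200 [ 0.493 -0.134  0.093]
sc 214 200 [ 0.387 -0.113  0.032]
sc 228 205 [ 0.41  -0.07   0.032]
si 318 212 [ 0.501 -0.132  0.093]
si 345 240 [ 0.518 -0.215  0.058]
si 378 285 [ 0.506 -0.339  0.031]
si 350 303 [ 0.435 -0.329  0.009]
si 355 280 [ 0.489 -0.289  0.007]
si 300 242 [ 0.455 -0.129  0.011]
si 325 235 [ 0.481 -0.183  0.07 ]
si 266 255 [ 0.351 -0.127  0.029]
si 268 230 [ 0.394 -0.075  0.043]
```

View pics/ca.png

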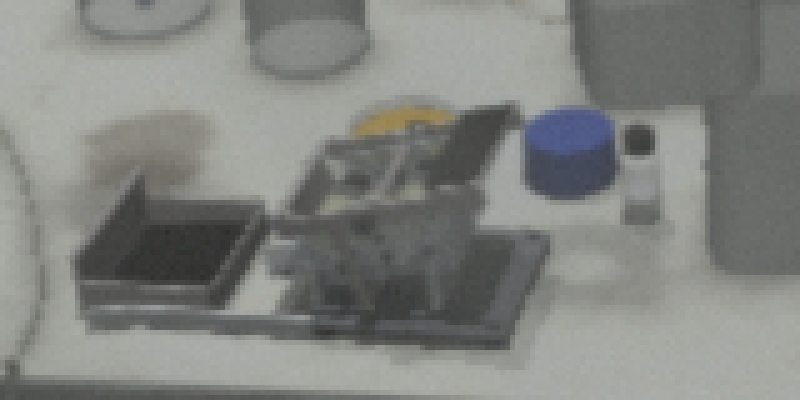

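View pics/cb.png

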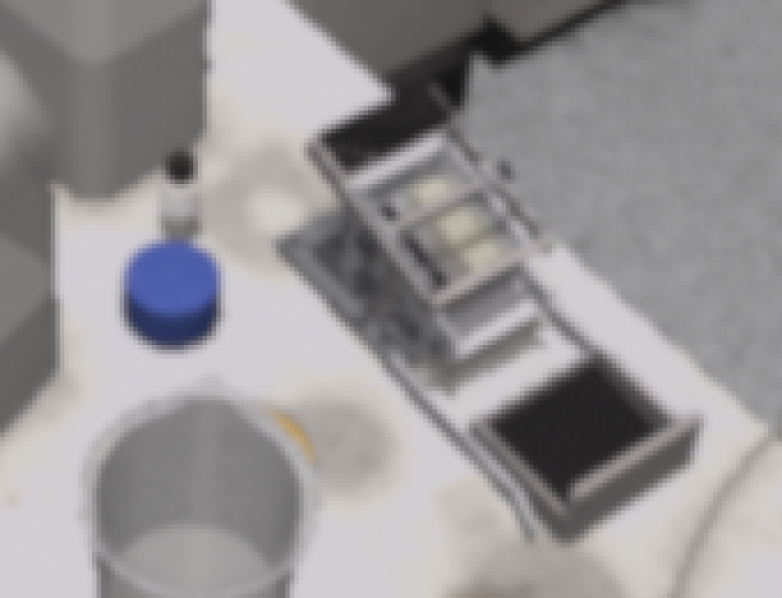

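```bash
python3 - <<'E'
from h import *
np.set_printoptions(precision=4,suppress=True)
for n in("scene0","side0"):
    im,P=cloud(n);g=im.max(-1).astype(int)
    R=(P[...,0]>.38)&(P[...,0]<.6)&(P[...,1]>-.4)&(P[...,1]<-.06)
    for nm,m in(("pad",R&(g<75)&(P[...,2]>.075)&(P[...,2]<.11)),("floor",R&(g<60)&(P[...,2]<.016)&(P[...,2]>.0)&(P[...,1]<-.24)),("front",R&(P[...,2]>.015)&(P[...,2]<.05)&(P[...,1]<-.29))):
        p=P[m].astype(np.float32)
        if len(p)<8: print(n,nm,len(p));continue
        r=cv2.minAreaRect(p[:,:2]*1000)
        print(n,nm,len(p),p.mean(0),p.min(0),p.max(0),'rect',r)
    # obstacle top map
    m=(P[...,2]>.1)&(P[...,0]>.15)&(P[...,0]<.75)&(P[...,1]>-.5)&(P[...,1]<.25)
    H={}
    for x,y,z in P[m]:
        k=(round(x/.05),round(y/.05));H[k]=max(H.get(k,0),z)
    print(n,{(round(k[0]*.05,2),round(k[1]*.05,2)):round(float(v),2) for k,v in sorted(H.items())})
    # elevated table edge contour
    for z0,z1,lab in((-.005,.02,'low'),):
        pass
E
```

```text
scene0 pad 56 [ 0.4794 -0.1384  0.0924] [ 0.4492 -0.1518  0.0882] [ 0.5197 -0.1294  0.0956] rect ((484.1418151855469, -140.45481872558594), (20.859088897705078, 70.61117553710938), 85.80030059814453)
scene0 floor 199 [ 0.465  -0.3087  0.007 ] [ 0.4375 -0.3373  0.0017] [ 0.4933 -0.2823  0.0122] rect ((465.4098205566406, -309.76617431640625), (55.02276611328125, 55.73627853393555), 89.92669677734375)
scene0 front 254 [ 0.4821 -0.3296  0.0256] [ 0.4323 -0.3569  0.015 ] [ 0.5808 -0.2903  0.043 ] rect ((507.410888671875, -319.9103088378906), (56.253318786621094, 154.37806701660156), 82.77192687988281)
scene0 {(0.15, -0.5): 0.12, (0.15, -0.45): 0.13, (0.15, -0.4): 0.13, (0.15, -0.25): 0.23, (0.15, -0.2): 0.22, (0.2, -0.5): 0.24, (0.2, -0.45): 0.21, (0.2, -0.4): 0.13, (0.2, -0.35): 0.17, (0.2, -0.3): 0.17, (0.2, -0.25): 0.17, (0.2, -0.15): 0.21, (0.2, -0.1): 0.25, (0.2, -0.05): 0.25, (0.25, -0.45): 0.13, (0.25, -0.4): 0.13, (0.25, -0.35): 0.17, (0.25, -0.3): 0.17, (0.25, -0.25): 0.17, (0.25, -0.15): 0.22, (0.25, -0.1): 0.25, (0.25, -0.05): 0.25, (0.3, -0.35): 0.17, (0.3, -0.3): 0.17, (0.3, 
[... 1309 characters left out ...]
0.1): 0.25, (0.2, -0.05): 0.25, (0.25, -0.45): 0.13, (0.25, -0.4): 0.13, (0.25, -0.35): 0.17, (0.25, -0.3): 0.17, (0.25, -0.25): 0.17, (0.25, -0.15): 0.21, (0.25, -0.1): 0.25, (0.25, -0.05): 0.25, (0.3, -0.35): 0.17, (0.3, -0.3): 0.17, (0.3, -0.15): 0.17, (0.3, -0.1): 0.21, (0.3, -0.05): 0.21, (0.3, 0.15): 0.13, (0.3, 0.2): 0.13, (0.35, -0.05): 0.21, (0.35, 0.0): 0.23, (0.35, 0.05): 0.26, (0.35, 0.1): 0.23, (0.35, 0.15): 0.13, (0.35, 0.2): 0.13, (0.4, -0.05): 0.22, (0.4, 0.0): 0.27, (0.4, 0.05): 0.27, (0.4, 0.1): 0.23, (0.45, -0.5): 0.17, (0.45, -0.05): 0.21, (0.45, 0.0): 0.27, (0.45, 0.05): 0.26, (0.45, 0.15): 0.19, (0.5, -0.5): 0.19, (0.5, 0.15): 0.19, (0.5, 0.2): 0.19, (0.55, -0.5): 0.22}
```

Emit:
{"method": "drive_tool", "body": {
  "moves": [
    [[0,0,-18],[0,0,0.1246],1],
    [[0,0,-18],[0,0,0.1246],1],
    [[0,0,-18],[0,0,0.1246],1],
    [[0,0,-18],[0,0,0.1246],1],
    [[0,0,-18],[0,0,0.1246],1],
    [[0,0,-18],[0,0,0.1246],1],
    [[0,0,-18],[0,0,0.1246],1],
    [[0,0,-18],[0,0,0.1246],1],
    [[0,0,-18],[0,0,0.1246],1]
  ],
  "newtons": 20
}}

```text
time_s: 0.85
tool_pos: [0.2825, 0.5852, 0.4069]
tool_rot: [-180.0, 0.1, 89.6]
force: [0.1, 0.2, -0.6]
grip_width: 0.0351
grasp_force: 0.0
```

Emit:
{"method": "drive_tool", "body": {
  "moves": [
    [[-32,22,0],[0,0,0],1],
    [[-32,22,0],[0,0,0],1],
    [[-32,22,0],[0,0,0],1],
    [[-32,22,0],[0,0,0],1],
    [[-32,22,0],[0,0,0],1],
    [[-32,22,0],[0,0,0],1],
    [[-32,22,0],[0,0,0],1],
    [[-32,22,0],[0,0,0],1],
    [[-32,22,0],[0,0,0],1],
    [[-32,22,0],[0,0,0],1],
    [[-32,0,0],[0,0,0],1],
    [[-32,0,0],[0,0,0],1]
  ]
}}

```text
time_s: 1.85
tool_pos: [0.5032, 0.1989, 0.4055]
tool_rot: [-179.9, 0.1, 89.9]
force: [-0.5, -0.5, 0.5]
grip_width: 0.0006
grasp_force: 0.0
```

Emit:
{"method": "drive_tool", "body": {
  "moves": [
    [[-32,0,0],[0,0,0],1],
    [[-32,0,0],[0,0,0],1],
    [[-32,0,0],[0,0,0],1],
    [[-32,0,0],[0,0,0],1],
    [[-32,0,0],[0,0,0],1],
    [[-32,0,0],[0,0,0],1],
    [[-32,0,0],[0,0,0],1],
    [[-32,0,0],[0,0,0],1],
    [[-32,0,0],[0,0,0],1],
    [[-32,0,0],[0,0,0],1],
    [[-32,0,0],[0,0,0],1],
    [[-32,0,0],[0,0,0],1]
  ]
}}

```text
time_s: 2.85
tool_pos: [0.5018, -0.1842, 0.4064]
tool_rot: [180.0, -0.0, 90.0]
force: [0.6, -0.0, 0.3]
grip_width: 0.0005
grasp_force: 0.0
```

Look with the wrist camera from above the dispenser.

```bash
python3 - <<'E'
from cell import env
import cv2,numpy as np
c=env.get_calibration("wrist");im,d=env.read_camera("wrist")
cv2.imwrite("pics/w1.png",im);np.savez("w1.npz",im=im,d=d,K=[c[k] for k in("fx","fy","cx","cy")],T=c["T"]);print(c)
E
```

```text
{'fx': 323.64899410626543, 'fy': 323.64899410626543, 'cx': 255.766540032395, 'cy': 194.79747278080492, 'T': array([[ 9.99999885e-01,  3.95724157e-04,  2.69336695e-04,
         5.01830427e-01],
       [ 4.50916215e-04, -9.67585436e-01, -2.52543503e-01,
        -1.14532683e-01],
       [ 1.60668699e-04,  2.52543596e-01, -9.67585503e-01,
         5.47377487e-01],
       [ 0.00000000e+00,  0.00000000e+00,  0.00000000e+00,
         1.00000000e+00]])}
```

View pics/w1.png

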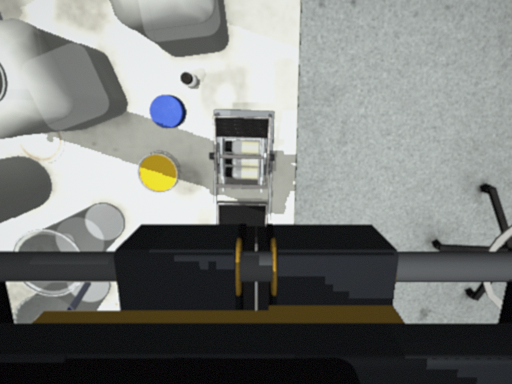

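```bash
python3 - <<'E'
from h import *
np.set_printoptions(precision=4,suppress=True)
im,P=cloud("w1");g=im.max(-1).astype(int)
v,u=np.mgrid[:384,:512]
def rep(n,m):
    p=P[m].astype(np.float32);r=cv2.minAreaRect(p[:,:2]*1000);print(n,len(p),np.median(p,0),p.min(0),p.max(0),r)
w=(u>200)&(u<285)&(v>100)&(v<222)
rep("pad",w&(v<145)&(g<70)&(P[...,2]>.08)&(P[...,2]<.1))
rep("padall",w&(v<145)&(P[...,2]>.082)&(P[...,2]<.1))
rep("tray",w&(v>200)&(g<60))
# side edges of the rocker/base (z>0.012) per row
for r in range(106,222,8):
    m=w[r]&(P[r,:,2]>.005)
    q=P[r][m]
    if len(q):print(r,q[0],q[-1],(q[0,0]+q[-1,0])/2)
E
```

```text
pad 934 [ 0.4818 -0.1368  0.0915] [ 0.4462 -0.1507  0.0867] [ 0.5175 -0.1246  0.0962] ((482.17718505859375, -137.02162170410156), (24.916404724121094, 71.10393524169922), 87.72881317138672)
padall 1229 [ 0.4818 -0.1355  0.0914] [ 0.4413 -0.154   0.0821] [ 0.5217 -0.1195  0.0962] ((481.58074951171875, -137.3889617919922), (34.53192138671875, 80.03385925292969), 89.00792694091797)
tray 721 [nan nan nan] [nan nan nan] [nan nan nan] ((477.2522277832031, -288.6980895996094), (78.44603729248047, 31.049514770507812), 0.07719381153583527)
114 [ 0.4426 -0.1195  0.0849] [ 0.5296 -0.1202  0.0118] 0.48610360912111533
122 [ 0.4428 -0.1302  0.0895] [ 0.5297 -0.1327  0.0126] 0.4862837727619107
130 [ 0.4423 -0.1411  0.0881] [ 0.5302 -0.1457  0.0074] 0.4862428518809822
138 [ 0.4425 -0.1527  0.0811] [ 0.5285 -0.1584  0.0112] 0.485485853395543
146 [ 0.4417 -0.1643  0.0783] [ 0.5287 -0.1715  0.0105] 0.4852254848180521
154 [ 0.433  -0.1768  0.0707] [ 0.5288 -0.1768  0.0705] 0.4809149585336613
162 [ 0.4321 -0.1982  0.0096] [ 0.5274 -0.1981  0.0104] 0.47974066533281756
170 [ 0.432  -0.2112  0.0126] [ 0.5276 -0.2117  0.0098] 0.47981570073592106
178 [ 0.4315 -0.2251  0.0117] [ 0.5276 -0.2248  0.0127] 0.47955554485825364
186 [ 0.4314 -0.2383  0.0142] [ 0.5261 -0.2388  0.0123] 0.478742897273603
194 [ 0.4309 -0.2523  0.0142] [ 0.5263 -0.253   0.0116] 0.47861799599866256
202 [ 0.4302 -0.267   0.0123] [ 0.5264 -0.2669  0.0127] 0.4783147478086529
210 [ 0.4297 -0.2815  0.0119] [ 0.5266 -0.2809  0.0136] 0.4781172595622236
218 [ 0.4293 -0.2958  0.0128] [ 0.525  -0.2955  0.0136] 0.47716571001878716
```

Emit:
{"method": "drive_tool", "body": {
  "moves": [
    [[0,0,0],[0,0,0.026],1],
    [[-25,-3,10],[0,0,0],1],
    [[-25,-3,10],[0,0,0],1],
    [[-25,-3,10],[0,0,0],1],
    [[-25,-3,10],[0,0,0],1],
    [[-25,-3,20],[0,0,0],1],
    [[-25,-3,30],[0,0,0],1],
    [[-25,-3,30],[0,0,0],1],
    [[-25,0,30],[0,0,0],1],
    [[0,0,35],[0,0,0],1],
    [[0,0,35],[0,0,0],1],
    [[0,0,35],[0,0,0],1]
  ]
}}

```text
time_s: 3.9
tool_pos: [0.4755, -0.3823, 0.1496]
tool_rot: [-180.0, -0.0, 88.4]
force: [0.7, -0.3, 0.4]
grip_width: 0.0006
grasp_force: 0.0
```

Emit:
{"method": "drive_tool", "body": {
  "moves": [
    [[0,0,30],[0,0,0],1],
    [[0,0,25],[0,0,0],1],
    [[0,0,20],[0,0,0],1],
    [[0,0,10],[0,0,0],1],
    [[0,0,0],[0,0,0],1]
  ]
}}

```text
time_s: 4.32
tool_pos: [0.4747, -0.3806, 0.0639]
tool_rot: [-179.7, -0.1, 88.5]
force: [0.0, 0.5, -0.3]
grip_width: 0.0003
grasp_force: 0.0
```

Emit:
{"method": "drive_tool", "body": {
  "moves": [
    [[0,0,15],[0,0,0],1],
    [[0,0,10],[0,0,0],1],
    [[10,0,0],[0,0,0],1],
    [[8,0,0],[0,0,0],1],
    [[4,0,0],[0,0,0],1],
    [[4,0,0],[0,0,0],1],
    [[4,0,0],[0,0,0],1],
    [[4,0,0],[0,0,0],1],
    [[4,0,0],[0,0,0],1],
    [[4,0,0],[0,0,0],1],
    [[4,0,0],[0,0,0],1],
    [[4,0,0],[0,0,0],1]
  ]
}}

```text
time_s: 5.32
tool_pos: [0.4775, -0.3323, 0.0418]
tool_rot: [180.0, 0.0, 88.5]
force: [-0.3, -1.7, 0.6]
grip_width: 0.0004
grasp_force: 0.9
```

Emit:
{"method": "drive_tool", "body": {
  "moves": [
    [[4,0,0],[0,0,0],1],
    [[4,0,0],[0,0,0],1],
    [[4,0,0],[0,0,0],1],
    [[4,0,0],[0,0,0],1],
    [[3,0,0],[0,0,0],1],
    [[3,0,0],[0,0,0],1],
    [[0,0,0],[0,0,0],1]
  ]
}}

```text
time_s: 5.9
tool_pos: [0.4781, -0.309, 0.0413]
tool_rot: [-180.0, -0.1, 88.5]
force: [0.2, 0.1, 0.4]
grip_width: 0.0007
grasp_force: 0.0
```

Emit:
{"method": "drive_tool", "body": {
  "moves": [
    [[3,0,0],[0,0,0],1],
    [[3,0,0],[0,0,0],1],
    [[2,0,0],[0,0,0],1],
    [[2,0,0],[0,0,0],1],
    [[1,0,0],[0,0,0],1]
  ]
}}

```text
time_s: 6.32
tool_pos: [0.478, -0.3002, 0.0417]
tool_rot: [180.0, 0.1, 88.5]
force: [-0.4, -5.6, -0.8]
grip_width: 0.0008
grasp_force: 2.8
```

Emit:
{"method": "drive_tool", "body": {
  "moves": [
    [[1,0,0],[0,0,0],1],
    [[1,0,0],[0,0,0],1],
    [[1,0,0],[0,0,0],1],
    [[0,0,0],[0,0,0],1]
  ]
}}

```text
time_s: 6.65
tool_pos: [0.478, -0.3, 0.0424]
tool_rot: [179.9, 0.3, 88.4]
force: [-0.7, -8.6, -0.4]
grip_width: 0.0005
grasp_force: 4.3
```

Emit:
{"method": "drive_tool", "body": {
  "moves": [
    [[-12,0,0],[0,0,0],1],
    [[-14,0,0],[0,0,0],1],
    [[0,0,-20],[0,0,0],1],
    [[0,0,-35],[0,0,0],1],
    [[0,0,-35],[0,0,0],1],
    [[0,0,-35],[0,0,0],1],
    [[0,0,-15],[0,0,0],1],
    [[0,0,0],[0,0,0],1]
  ]
}}

```text
time_s: 7.32
tool_pos: [0.4798, -0.3231, 0.1858]
tool_rot: [179.6, 0.0, 88.5]
force: [0.1, -1.1, -0.6]
grip_width: 0.0001
grasp_force: 0.0
```

```bash
python3 - <<'E'
from cell import env
import cv2,numpy as np
from h import *
print(env.get_obs()['tool_pos'])
im,d=env.read_camera("side");c=env.get_calibration("side")
np.savez("s2.npz",im=im,d=d,K=[c[k] for k in("fx","fy","cx","cy")],T=c["T"])
cv2.imwrite("pics/s2.png",cv2.resize(im[190:320,230:400],None,fx=4.6,fy=4.6,interpolation=3))
im,P=cloud("s2")
m=(P[...,0]>.44)&(P[...,0]<.515)&(P[...,2]>.022)&(P[...,2]<.04)&(P[...,1]<-.27)&(P[...,1]>-.35)
p=P[m];print(len(p),np.percentile(p[:,1],[5,50,95]))
E
```

```text
[ 0.47981824 -0.32309206  0.18575627]
142 [-0.28990304 -0.28849155 -0.28422407]
```

View pics/s2.png

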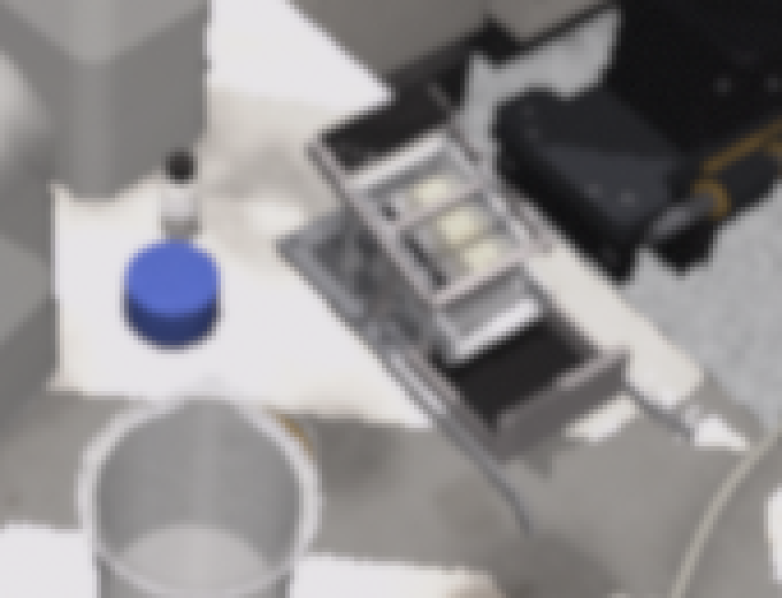

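```bash
python3 - <<'E'
from h import *
for n in("scene0","side0","w1"):
    im,P=cloud(n)
    for y0 in(-.12,-.1,-.08,-.06,-.04,-.02,0):
        m=(P[...,1]>y0)&(P[...,1]<y0+.02)&(P[...,2]>.1)&(P[...,2]<.35)&(P[...,0]<.56)&(P[...,0]>.28)
        p=P[m]
        if len(p)>3:print(n,y0,len(p),p[:,0].min().round(3),p[:,0].max().round(3),p[:,2].max().round(3))
from cell import env
print(env.get_obs()['qpos'])
E
```

```text
scene0 -0.12 241 0.28 0.299 0.213
scene0 -0.1 283 0.28 0.297 0.213
scene0 -0.08 171 0.28 0.289 0.205
scene0 -0.06 7 0.28 0.283 0.188
scene0 -0.04 199 0.385 0.459 0.224
scene0 -0.02 466 0.376 0.463 0.233
scene0 0 558 0.382 0.462 0.266
side0 -0.12 58 0.28 0.292 0.207
side0 -0.1 10 0.28 0.294 0.209
side0 -0.04 1270 0.361 0.455 0.225
side0 -0.02 546 0.358 0.458 0.233
side0 0 642 0.356 0.45 0.266
w1 -0.12 1035 0.28 0.296 0.21
w1 -0.1 1157 0.28 0.296 0.211
w1 -0.08 964 0.28 0.289 0.21
w1 -0.06 111 0.28 0.282 0.193
w1 -0.04 3227 0.362 0.455 0.225
w1 -0.02 718 0.363 0.46 0.224
w1 0 28 0.457 0.459 0.151
[-11.32694313  15.38756957  50.04779384 100.08512229 -12.64726386
  70.19274588  40.52692988]
```

Emit:
{"method": "drive_tool", "body": {
  "moves": [
    [[25,0,0],[0,0,0],1],
    [[25,-1,0],[0,0,0],1],
    [[25,-1,0],[0,0,0],1],
    [[25,-1,0],[0,0,0],1],
    [[25,0,0],[0,0,0],1],
    [[25,0,0],[0,0,0],1],
    [[25,0,0],[0,0,0],1],
    [[12,0,0],[0,0,0],1],
    [[0,0,20],[0,0,0],1],
    [[0,0,20],[0,0,0],1],
    [[0,0,10],[0,0,0],1],
    [[0,0,0],[0,0,0],1]
  ]
}}

```text
time_s: 8.37
tool_pos: [0.4768, -0.1343, 0.1282]
tool_rot: [-179.6, -0.0, 88.5]
force: [-0.5, 0.3, 0.5]
grip_width: 0.0007
grasp_force: 0.0
```

Emit:
{"method": "drive_tool", "body": {
  "moves": [
    [[0,0,10],[0,0,0],1],
    [[0,0,5],[0,0,0],1],
    [[0,0,4],[0,0,0],1],
    [[0,0,4],[0,0,0],1],
    [[0,0,4],[0,0,0],1],
    [[0,0,4],[0,0,0],1]
  ]
}}

```text
time_s: 8.87
tool_pos: [0.4804, -0.1343, 0.101]
tool_rot: [179.9, -0.1, 88.5]
force: [-0.6, 5.3, 6.6]
grip_width: 0.0005
grasp_force: 3.8
```

Emit:
{"method": "drive_tool", "body": {
  "moves": [
    [[0,0,4],[0,0,0],1],
    [[0,0,4],[0,0,0],1],
    [[0,0,3],[0,0,0],1],
    [[0,0,2],[0,0,0],1]
  ]
}}

```text
time_s: 9.2
tool_pos: [0.4808, -0.1331, 0.0905]
tool_rot: [180.0, -0.3, 88.6]
force: [-12.9, 9.5, 43.6]
grip_width: 0.0003
grasp_force: 21.9
```

Emit:
{"method": "drive_tool", "body": {
  "moves": [
    [[0,0,-1.5],[0,0,0],1],
    [[0,0,0],[0,0,0],1],
    [[0,0,0],[0,0,0],1],
    [[0,0,0],[0,0,0],1],
    [[0,0,0],[0,0,0],1],
    [[0,0,0],[0,0,0],1],
    [[0,0,0],[0,0,0],1],
    [[0,0,0],[0,0,0],1],
    [[0,0,0],[0,0,0],1]
  ]
}}

```text
time_s: 9.95
tool_pos: [0.4806, -0.1331, 0.0911]
tool_rot: [180.0, -0.2, 88.6]
force: [-5.9, 7.2, 20.6]
grip_width: 0.0002
grasp_force: 10.8
```

Emit:
{"method": "drive_tool", "body": {
  "moves": [
    [[0,0,-5],[0,0,0],1],
    [[0,0,-7],[0,0,0],1],
    [[0,0,-10],[0,0,0],1],
    [[0,0,-15],[0,0,0],1],
    [[0,0,-5],[0,0,0],1],
    [[0,0,0],[0,0,0],1],
    [[0,0,0],[0,0,0],1],
    [[0,0,0],[0,0,0],1],
    [[0,0,0],[0,0,0],1],
    [[0,0,0],[0,0,0],1],
    [[0,0,0],[0,0,0],1],
    [[0,0,0],[0,0,0],1]
  ]
}}

```text
time_s: 10.95
tool_pos: [0.4794, -0.1351, 0.1308]
tool_rot: [-180.0, 0.0, 88.5]
force: [0.2, 0.2, 0.2]
grip_width: 0.0007
grasp_force: 0.0
```

```bash
python3 - <<'E'
from cell import env
import cv2
im,d=env.read_camera("side")
cv2.imwrite("pics/s3.png",cv2.resize(im[190:320,230:400],None,fx=4.6,fy=4.6,interpolation=3))
E
```

```text
(no output)
```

View pics/s3.png

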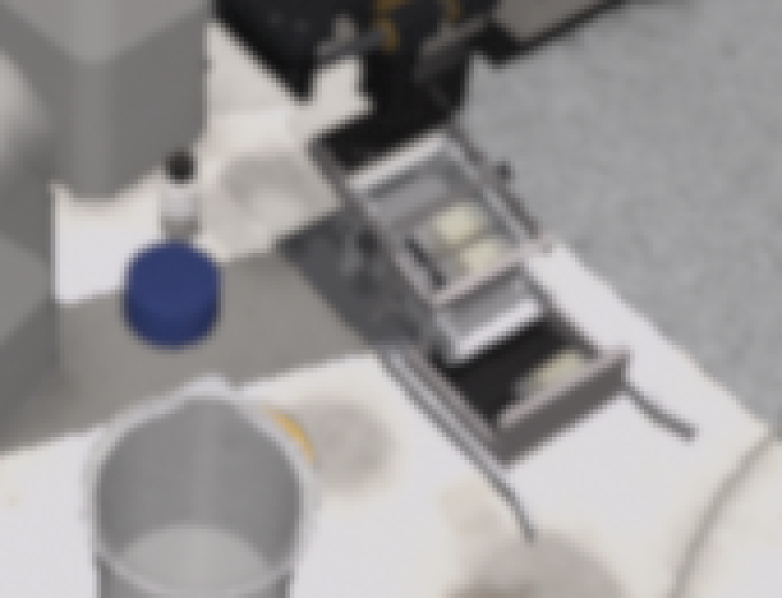

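The picture shows vial 1 in the tray (crop px 555,370), and the other two have moved up to the shut gate. Second stroke next.

Emit:
{"method": "drive_tool", "body": {
  "moves": [
    [[0,0,10],[0,0,0],1],
    [[0,0,5],[0,0,0],1],
    [[0,0,4],[0,0,0],1],
    [[0,0,4],[0,0,0],1],
    [[0,0,4],[0,0,0],1],
    [[0,0,4],[0,0,0],1],
    [[0,0,4],[0,0,0],1],
    [[0,0,4],[0,0,0],1],
    [[0,0,2],[0,0,0],1],
    [[0,0,0],[0,0,0],1]
  ]
}}

```text
time_s: 11.83
tool_pos: [0.4801, -0.133, 0.0913]
tool_rot: [-180.0, -0.2, 88.5]
force: [-4.4, 8.3, 17.6]
grip_width: 0.0005
grasp_force: 8.9
```

Emit:
{"method": "drive_tool", "body": {
  "moves": [
    [[0,0,0],[0,0,0],1],
    [[0,0,0],[0,0,0],1],
    [[0,0,0],[0,0,0],1],
    [[0,0,0],[0,0,0],1],
    [[0,0,0],[0,0,0],1],
    [[0,0,0],[0,0,0],1],
    [[0,0,0],[0,0,0],1],
    [[0,0,0],[0,0,0],1]
  ]
}}

```text
time_s: 12.5
tool_pos: [0.4801, -0.133, 0.0913]
tool_rot: [-180.0, -0.2, 88.5]
force: [-3.4, 7.3, 16.5]
grip_width: 0.0005
grasp_force: 8.7
```

Emit:
{"method": "drive_tool", "body": {
  "moves": [
    [[0,0,-5],[0,0,0],1],
    [[0,0,-7],[0,0,0],1],
    [[0,0,-10],[0,0,0],1],
    [[0,0,-20],[0,0,0],1],
    [[0,0,-25],[0,0,0],1],
    [[0,0,-25],[0,0,0],1],
    [[0,0,-15],[0,0,0],1],
    [[0,0,0],[0,0,0],1],
    [[0,0,0],[0,0,0],1],
    [[0,0,0],[0,0,0],1],
    [[0,0,0],[0,0,0],1],
    [[0,0,0],[0,0,0],1]
  ]
}}

```text
time_s: 13.5
tool_pos: [0.4788, -0.1351, 0.1958]
tool_rot: [-179.9, 0.0, 88.5]
force: [0.8, 0.4, -0.3]
grip_width: 0.0002
grasp_force: 0.0
```

Emit:
{"method": "drive_tool", "body": {
  "moves": [
    [[0,0,0],[0,0,0],1],
    [[0,0,0],[0,0,0],1],
    [[0,0,0],[0,0,0],1],
    [[0,0,0],[0,0,0],1],
    [[0,0,0],[0,0,0],1],
    [[0,0,0],[0,0,0],1],
    [[0,0,0],[0,0,0],1],
    [[0,0,0],[0,0,0],1]
  ]
}}

```text
time_s: 14.17
tool_pos: [0.4796, -0.1351, 0.1971]
tool_rot: [180.0, -0.0, 88.5]
force: [-0.1, 0.2, 1.4]
grip_width: 0.0004
grasp_force: 0.0
```

```bash
python3 - <<'E'
from cell import env
import cv2
im,d=env.read_camera("side")
cv2.imwrite("pics/s4.png",cv2.resize(im[190:320,230:400],None,fx=4.6,fy=4.6,interpolation=3))
E
```

```text
(no output)
```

View pics/s4.png

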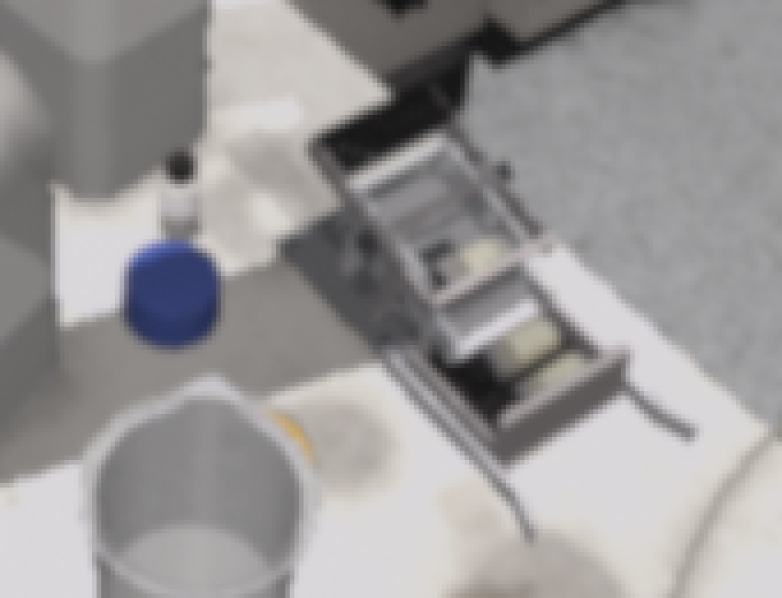

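Two vials lie in the tray (crop px 530,345 and 555,370). The third is at the shut gate (480,258), the pad is up and the tool is clear.

```bash
python3 -c "
from cell import env
print(env.sign_off())"
```

```text
the job is handed in; nothing more can be done
None
```

The job is handed in, with no verdict returned: the last picture shows the tray home with two vials in it, the third behind the shut gate, the pad back up and the arm clear.

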